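Clamp the portafilter in the grinder's sprung holder

ROBOT

A 6-joint arm with a two-finger parallel gripper is mounted at the origin on the work surface. World frame = base frame: x ahead of the robot, y to its left, z up, the work surface at z = 0. Lengths are in m, angles in degrees, forces in N, time in s.
With the tool pointing down it reaches from about 0.3 to 0.775 m from the base axis. Payload 14.6 kg.
Tool frame: the origin (TCP) lies between the finger pads; the fingertips stand 22 mm ahead of it and the grasp point (between the pads) lies 3 mm ahead of it; z points along the fingers, y is the direction in which the jaws open and shut (so a half turn about z gives the same grasp; the last joint's range is limited). The gripper opens to 94 mm and grips with 3 to 60 N. Pads are 16 mm wide; open, the fingers measure 119 mm over their backs; the gripper's body (75 mm by 177 mm) begins 78 mm behind the grasp point.
Start: joints at [64.595, 17.183, 87.147, -0, 75.671, -3.816], TCP at [0.202, 0.511, 0.202] pointing down, gripper open.
Joint ranges: [-173.82, 173.82], [-45.26, 126.66], [13.44, 144.39], [-59.66, 239.66], [0, 175.72], [-146.38, 146.38]. Speed limits (degrees/s): [127.2, 127.2, 147.25, 180, 180, 180].

INTERFACE

Orientations are given as a 3x3 rotation matrix whose columns are the frame's x, y, z axes.
In Python, from plant import * gives the robot as it stands.
- The arm moves only by the tool jog_arm, never from a script. Its argument "series" is a list of rows, each a list of 3 entries, a list of its own where there are three numbers: the turn, a rotation vector about the tool's x, y, z in rad, then the shift along the tool's x, y, z in m, then the closure, from 0 (fully open) to 1 (shut). A call has 1 to 20 rows; each row shifts and turns the commanded pose from where the row before left it, along the tool's axes as they then stand; what a row does not reach is not made up. A row lasts 1/10 s, in which the tool goes at most 50 mm and 8.59 degrees, less where a joint would pass 70% of its speed; a pose out of reach is approached as far as the arm can. A call is refused whole if a number of a shift passes 0.05 or a number of a turn 0.15, either way. A call with a gripper value outside its range is refused whole. The fingers move at their own pace and stop on an object; "grip_force" is the grip in N (left out, the last holds). Time passes only in rows, so rows that do not move let the fingers close. It gives the time, the measured TCP pose, the force and the opening at its end, in the units of the state.
- get_state(): the state, without advancing time (a new reading comes with each control period).
- grab_frame(name): name is "side" or "top"; returns (picture, depth): 384x512x3 uint8, blue, green, red; 384x512 float32, m along the optical axis (not along the pixel's ray), 0 where there is no reading.
- camera_params(name): a dict with "fx", "fy", "cx", "cy" (pixels), "dist_coeffs" ([k1, k2, p1, p2, k3] as OpenCV has them; the pictures are not rectified), "eye" and "attitude" of the camera in the world. Camera axes: x right, y up, looking along -z (the intrinsics and any distortion apply to the point x, -y, -z); pixel columns grow to the right and rows downward; lengths in m; the calibration is good to about 2 mm. A picture is of the moment at which its call begins. camera_params takes no time and is no camera call.
- hand_in(): hands the job in, once; it reports no verdict.
The state is a dict: "time": time; "qpos": joint angles; "dq": joint speeds; "joint_torque": joint torques, N m; "ee_pos": TCP position; "tcp_rot": TCP orientation; "force": force on the tool from outside, world axes, zero at the start; "wrist_torque": the same for the moment, N m; "width": finger opening in m.
Only numpy, scipy, OpenCV 4.12 (cv2) and the standard library are available. Lean on these libraries where they do the work, as an engineer would, in place of code of your own. Each camera call takes 0.05 s, during which the arm holds its last target. There are 200 camera calls.

TASK

Take the portafilter from the grey tray, rest its flange on the fork of the coffee grinder's holder, and slide it back under the sprung hold-down arm until it is fully home against the two rear stops, handle pointing straight out of the grinder; then let go so that the arm alone keeps it level. Feel for the fork, whose height is only roughly known, never force the portafilter against the grinder, and leave the other things where they are.

Things in the scene. Friction and masses are not known exactly. Their poses are not given: they have to be found in the camera images.
- portafilter: loose steel portafilter, 0.25 to 0.5 kg, upright on the tray. Origin: centre of the basket's underside, z up its axis. Cup 56 mm in diameter, z = 0 to 30 mm; above it the flange, a disc 70 mm in diameter, z = 30 to 40 mm (top = rim), with a lug each side (to y = +-41 mm, 14 mm long, z = 30 to 37 mm). 12 mm neck and handle point to -x
- portafilter_grip (a point): point on the centre line of the portafilter's handle, 110 mm from the basket's axis (portafilter x = -110, z = 34 mm). The black handle is straight with flat upright sides, 25 mm wide (y), 26 mm high, from x = -58 to -166 mm
- grinder: grey coffee grinder, 0.39 m tall, fixed. Origin: on the cart's top, straight below where the basket's axis must end. Front is -x, where the seated handle points; z up. Base plate x = -60 to 200 mm, 22 mm high; column from x = 85 mm; overhanging snout 54 mm wide from x = -22 mm, underside z = 237 mm; 42 mm round chute above the origin, mouth at z = 187 mm
- fork_middle (a point): middle setting of the fork's top face, 130 mm above the grinder's origin. The real fork is up to 20 mm higher or lower, as last set; this is not reported. It is level: two steel prongs along x, grinder x = -60 to 45 mm, each 10 mm wide, 62 mm apart; the flange rests on them, cup between. It is slippery and does not give (keep well under 27 N on it)
- stop_middle (a point): point between the two upright rear stop pins (12 mm high, on the fork), on the flange's rear edge when home: grinder x = 35 mm, at the fork's middle setting. The pins meet the flange at 35 degrees either side and centre it; the portafilter's origin is then at grinder x = 0, y = 0
- nose_middle (a point): underside of the hold-down arm's round nose, hanging free, at the fork's middle setting: grinder x = 26 mm, always 5 mm above the fork's top, so the 10 mm flange must lift it 5 mm. From it a toe slopes up 30 degrees to x = 8 mm, underside 14 mm above the fork, top 18 mm. Flanges land freely on the fork only with the portafilter's origin at x under -30 mm
- hold_down (a joint): sprung hold-down arm, steel, 16 mm wide, hinged at grinder x = 66 mm, 16 mm above the fork, moving with it. Angle in rad: 0 hanging free, growing as the nose is pushed up, at most 0.2 (rim 3 mm above the fork jams); about 0.125 when it bears (some 4 N) on the rim of a portafilter resting on the fork. Pushing a rim back under it takes about 4 to 12 N with the drag on the fork
- tray: grey plastic tray 300 x 380 mm, fixed; origin under its centre, floor 4 mm thick, edge 16 mm high
- glass_dish: small glass dish, 72 mm in diameter, 32 mm high, loose on the tray; origin: centre of its underside. Leave alone
- egg_cup: white ceramic egg cup, 48 mm in diameter, 62 mm high, loose on the tray; origin: centre of its underside. Leave alone
- whisk: whisk lying on the cart beyond the tray, 250 mm long, 48 mm thick; origin under the joint of handle (-x) and loops (+x). Leave alone
- probe_thermometer: stainless probe thermometer with spring clip, 175 mm long, 24 mm wide, lying on the cart beyond the grinder; origin under its middle, probe to +x. Leave alone
Mind the look-alikes: they are no part of the job. Of the things like the portafilter, leave any that is yellow; of the rest the smaller one is meant.

How it is judged (in metres and radians):
On the way, in this order (a step that is already met when the one before it is completed fails the run):
1. the portafilter is lifted off the tray (height (world z) of portafilter above 0.05 m), for 0.1 s.
2. its rim has pushed the hold-down arm up (value of joint hold_down above 0.09 rad and x of portafilter in the frame of grinder above -0.03 m), for 0.1 s.
At the end, for the whole second after the job is handed in: The portafilter rests on the fork with its basket's axis within 2.5 mm (in and out) and 3 mm (sideways) of the home position, handle within 0.1 rad of straight out, level within 0.05 rad, at rest, and the hold-down arm bears on its rim (0.09 to 0.17 rad) (x of portafilter in the frame of grinder between -0.0025 and 0.0025 m and y of portafilter in the frame of grinder between -0.003 and 0.003 m and z of portafilter in the frame of grinder above 0.075 m and angle between the x axis of portafilter and the x axis of grinder, either way round below 0.1 rad and angle between portafilter's own z axis and vertical below 0.05 rad and value of joint hold_down between 0.09 and 0.17 rad and linear speed of portafilter below 0.01 m/s); the robot touches nothing.
It fails at once if the portafilter is pressed against the grinder with its fork, stops and arm with more than 27 N in all (contact force between portafilter and grinder above 27 N).
It fails at once if the glass dish is displaced by more than 15 mm (distance of glass_dish from where it was at the start of the episode above 0.015 m).
It fails at once if the egg cup is displaced by more than 15 mm (distance of egg_cup from where it was at the start of the episode above 0.015 m).
It fails at once if the whisk is displaced by more than 15 mm (distance of whisk from where it was at the start of the episode above 0.015 m).
It fails at once if the thermometer is displaced by more than 15 mm (distance of probe_thermometer from where it was at the start of the episode above 0.015 m).
It also fails if it takes over 54 s, if anything falls off the work surface, if the arm or the gripper's body presses on something with over 40 N, if the wrist force passes 120 N, or if a joint passes its speed limit or range.

## Working session

There is one attempt and no reset: what is moved stays moved. The work goes in short steps, Python scripts to look and compute and a tool call to move; the robot and the scene stay as the last step left them, time stands still between calls to the robot, and variables do not carry over. Pictures are saved under pics/ and viewed, about 8 in all and at most 12, crops included, and the job is handed in when it is done.

Besides the shell and the picture viewer there is one more tool, called after "Call:" by a JSON object that holds its "api" and its "payload". jog_arm: Moves the arm, as the interface text tells. Its arguments: {"type":"object","properties":{"series":{"type":"array","items":{"type":"array"}},"grip_force":{"type":"number"}},"required":["series"]}

```bash
mkdir -p pics; cat > h.py <<'E'
import numpy as np, cv2
from plant import *
def ray(cam,u,v):
    p=camera_params(cam); K=np.array([[p['fx'],0,p['cx']],[0,p['fy'],p['cy']],[0,0,1]])
    x,y=cv2.undistortPoints(np.array([[[u,v]]],float),K,np.array(p['dist_coeffs'],float))[0,0]
    return np.array(p['eye']),np.array(p['attitude'])@np.array([x,-y,-1])
def at_z(cam,u,v,z):
    e,d=ray(cam,u,v); return e+d*(z-e[2])/d[2]
def at_d(cam,u,v,dep):
    e,d=ray(cam,u,v); return e+d*dep
E
python3 - <<'E'
from h import *
s=get_state();print({k:np.round(v,3).tolist() for k,v in s.items()})
for c in('top','side'):
    p=camera_params(c);print({k:np.round(v,3).tolist() for k,v in p.items()})
    im,d=grab_frame(c);cv2.imwrite(f'pics/{c}0.png',cv2.resize(im,None,fx=1.5,fy=1.5));np.save(f'{c}0d.npy',d);cv2.imwrite(f'{c}0raw.png',im)
E
```

```text
{'time': 0.0, 'qpos': [64.597, 17.217, 87.179, -0.002, 75.671, -3.815], 'dq': [-0.067, -0.009, -0.055, 0.001, 0.064, 0.097], 'joint_torque': [0.002, -53.179, -35.274, 0.071, 0.024, -0.0], 'ee_pos': [0.202, 0.511, 0.202], 'tcp_rot': [[-0.93, 0.368, -0.0], [0.368, 0.93, -0.001], [0.0, -0.001, -1.0]], 'force': [0.347, 0.266, 0.227], 'wrist_torque': [-0.016, 0.033, 0.014], 'width': 0.094}
{'fx': 400.304, 'fy': 400.304, 'cx': 253.031, 'cy': 187.717, 'dist_coeffs': [-0.132, 0.0, 0.0, 0.0, 0.0], 'eye': [0.45, -0.062, 1.18], 'attitude': [[-0.028, 0.997, -0.069], [-1.0, -0.029, -0.009], [-0.011, 0.068, 0.998]]}
{'fx': 372.967, 'fy': 372.967, 'cx': 255.296, 'cy': 189.369, 'dist_coeffs': [0.031, 0.0, 0.0, 0.0, 0.0], 'eye': [0.285, -0.532, 0.704], 'attitude': [[0.885, 0.325, -0.334], [-0.466, 0.64, -0.612], [0.015, 0.697, 0.717]]}
```

View pics/top0.png

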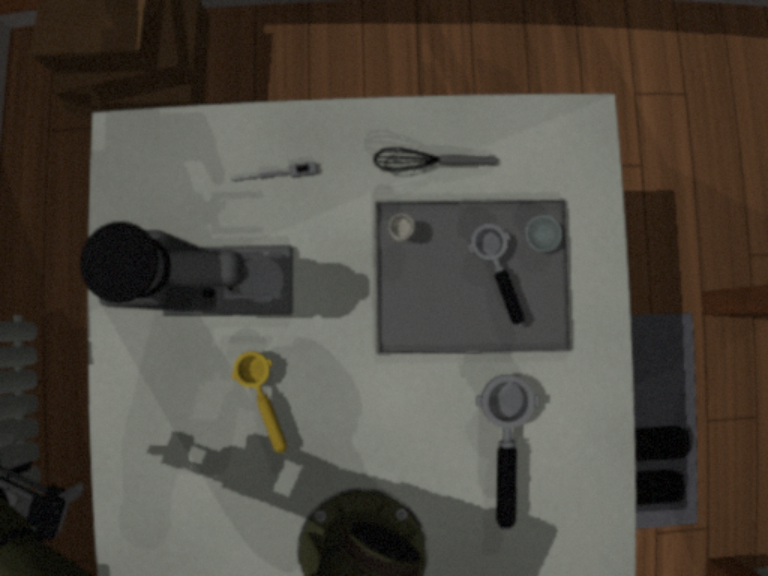

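View pics/side0.png

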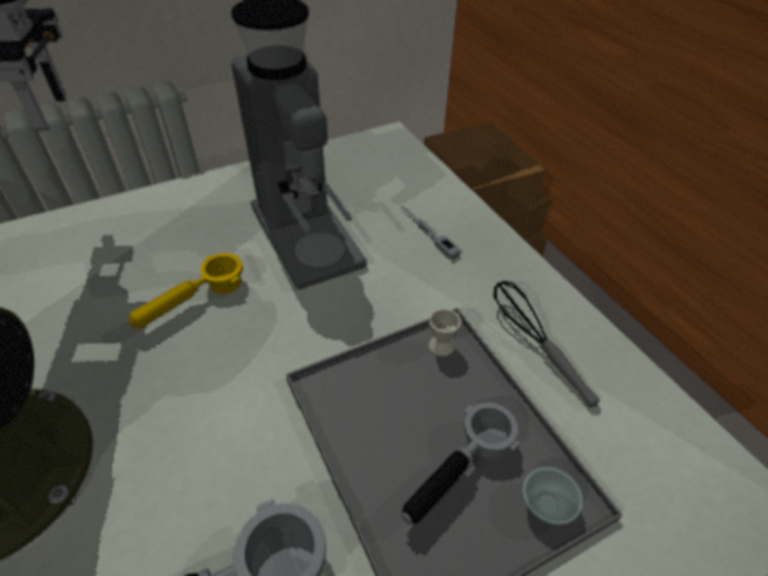

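Top view (1.5x pixels): there are three portafilters, yellow at (253,370), a large grey one at (508,400) and a smaller grey one on the tray at (490,243). The tray one is meant: it is not yellow, it is the smaller of the other two, and it is on the tray. The grinder is on the left with its front (base plate edge x≈293, y 247–313) facing image right, which is world -y. Next I'll confirm with an enlarged crop.

```bash
python3 - <<'E'
from h import *
t=cv2.imread('top0raw.png');s=cv2.imread('side0raw.png')
a=cv2.resize(t[140:225,300:385],(510,510),interpolation=cv2.INTER_CUBIC)   #6x
b=cv2.resize(t[150:220,140:200],(290,338),interpolation=cv2.INTER_CUBIC)
b=cv2.copyMakeBorder(b,0,172,0,0,cv2.BORDER_CONSTANT)
cv2.imwrite('pics/crop1.png',cv2.convertScaleAbs(np.hstack([a,b]),alpha=1.5))
c=cv2.resize(s[90:195,155:255],(571,600),interpolation=cv2.INTER_CUBIC) #5.714x
cv2.imwrite('pics/crop2.png',cv2.convertScaleAbs(c,alpha=1.7))
E
```

```text
(no output)
```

View pics/crop1.png

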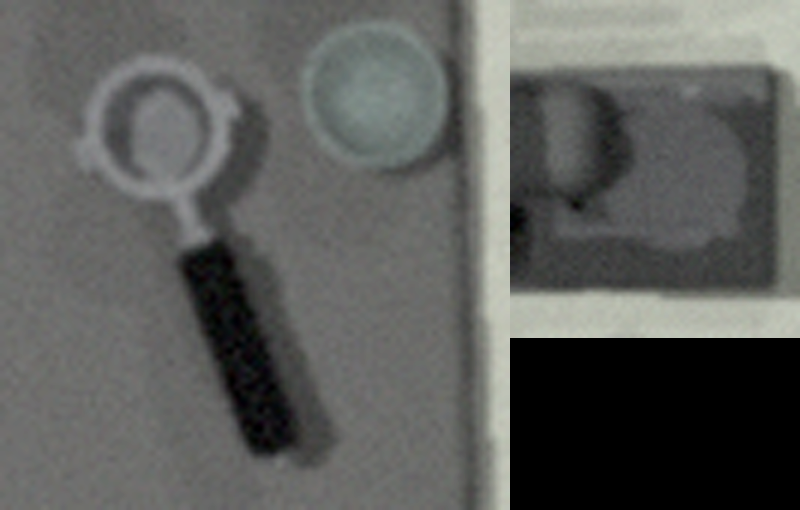

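View pics/crop2.png

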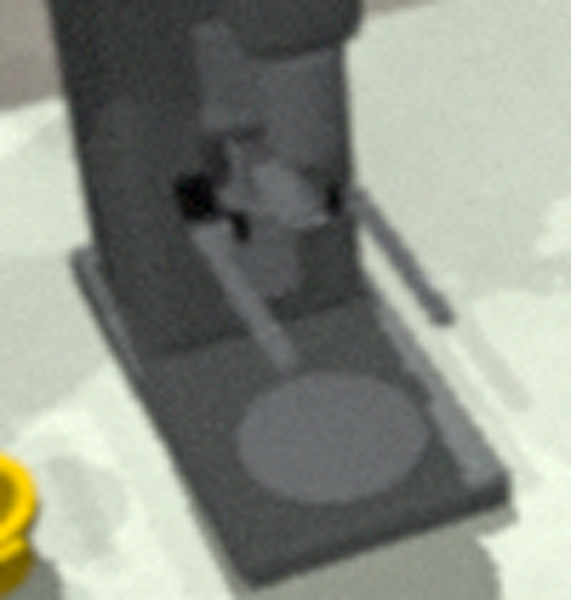

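Crop 1: small grey portafilter with its rim centre at crop (157,127) and its handle running from (200,252) to (270,452). The base plate's front edge is at crop x=778, y 67–288. Crop 2: the fork prong tips are at (285,358) and (445,318), and the base plate front corners at (248,575) and (505,490).

```bash
python3 - <<'E'
from h import *
P=np.round
f=lambda x,y:(300+x/6-.5,140+y/6-.5)
rim=at_z('top',*f(157,127),.044); e=at_z('top',*f(270,450),.051); b=at_z('top',*f(203,250),.051)
print('rim',P(rim,4),'end',P(e,4),'start',P(b,4)); d=(rim-e)[:2];print('yaw px',np.degrees(np.arctan2(d[1],d[0])),np.hypot(*d), (b-e)[:2], np.degrees(np.arctan2(*(b-e)[1::-1])))
lu=at_z('top',*f(88,155),.041);ru=at_z('top',*f(232,105),.041);print('lugs',lu,ru,(lu+ru)/2)
g=lambda x,y:(140+(x-510)/4.833-.5,150+y/4.83-.5)
c1=at_z('top',*g(777,67),.022);c2=at_z('top',*g(777,288),.022);print('plate top cam',P(c1,4),P(c2,4))
q=lambda x,y:(155+x/5.714-.5,90+y/5.714-.5)
s1=at_z('side',*q(248,573),.022);s2=at_z('side',*q(507,486),.022);print('plate side cam',P(s1,4),P(s2,4))
D=np.load('side0d.npy')
for n,(x,y) in dict(L1=(283,350),L2=(255,300),L3=(225,255),R1=(440,310),R2=(405,255),R3=(375,215)).items():
    u,v=q(x,y);ui,vi=int(round(u)),int(round(v));dd=D[vi-1:vi+2,ui-1:ui+2]
    print(n,P(dd.ravel(),3),P(at_d('side',u,v,np.min(dd[dd>0])),4),P(at_d('side',u,v,np.median(dd)),4))
# plate edges by depth, top cam
D=np.load('top0d.npy')
for u,v in((180,170),(180,200),(190,190),(100,250)):print(D[v,u],P(at_d('top',u,v,D[v,u]),4))
# prong tip with height hypotheses
for z in(.11,.12,.13,.14,.15):print(z,P(at_z('side',*q(288,360),z),4),P(at_z('side',*q(450,318),z),4))
E
```

```text
rim [ 0.5998 -0.2617  0.044 ] end [ 0.4444 -0.3079  0.051 ] start [ 0.5398 -0.2799  0.051 ]
yaw px 16.547228565878477 0.16219395789512697 [0.09538873 0.02801652] 16.367987122184488
lugs [ 0.58764746 -0.22847274  0.041     ] [ 0.60992386 -0.29895219  0.041     ] [ 0.59878566 -0.26371246  0.041     ]
plate top cam [0.606  0.1172 0.022 ] [0.4724 0.1196 0.022 ]
plate side cam [0.4726 0.1145 0.022 ] [0.6001 0.1128 0.022 ]
L1 [0.897 0.898 0.899 0.896 0.893 0.    0.893 0.89  0.89 ] [0.5045 0.1285 0.1279] [0.5053 0.1308 0.1258]
L2 [0.923 0.922 1.036 0.918 0.919 0.919 0.918 0.915 0.917] [0.5071 0.1664 0.1264] [0.5079 0.1691 0.1242]
L3 [0.944 0.945 0.948 0.941 0.94  0.943 0.937 0.939 0.938] [0.5073 0.2022 0.1258] [0.5082 0.2053 0.1233]
R1 [0.915 0.919 0.915 0.916 0.916 0.913 0.913 0.911 0.91 ] [0.5743 0.1232 0.1277] [0.5758 0.1266 0.1247]
R2 [0.945 0.944 0.944 0.942 0.942 0.944 0.941 0.94  0.94 ] [0.5779 0.1671 0.1257] [0.5788 0.1691 0.1241]
R3 [0.967 0.964 1.177 0.965 0.961 0.962 0.96  0.962 0.957] [0.5772 0.1976 0.1274] [0.5788 0.2016 0.1242]
1.0611894 [0.5755 0.1409 0.1264]
1.1600869 [0.5001 0.1623 0.0223]
1.1615677 [0.5284 0.1324 0.0224]
1.1746846 [3.57e-01 4.14e-01 2.00e-04]
0.11 [0.5107 0.1419 0.11  ] [0.5848 0.1364 0.11  ]
0.12 [0.5069 0.1305 0.12  ] [0.5797 0.1252 0.12  ]
0.13 [0.5031 0.1192 0.13  ] [0.5747 0.1139 0.13  ]
0.14 [0.4993 0.1079 0.14  ] [0.5697 0.1027 0.14  ]
0.15 [0.4955 0.0965 0.15  ] [0.5646 0.0914 0.15  ]
```

Grip point at handle x = -90 mm is about (0.513,-0.287), handle yaw about 16.4°. The fork is roughly at z≈0.125 and the grinder's x axis is about world +y. I'll turn the jaws first.

Call:
{"api": "jog_arm", "payload": {"series": [[[0,0,0.1457],[0,0,0],0],[[0,0,0.1457],[0,0,0],0],[[0,0,0.1457],[0,0,0],0],[[0,0,0.1457],[0,0,0],0],[[0,0,0.1457],[0,0,0],0],[[0,0,0.1457],[0,0,0],0],[[0,0,0.1457],[0,0,0],0],[[0,0,0.1457],[0,0,0],0],[[0,0,0.1457],[0,0,0],0],[[0,0,0.1457],[0,0,0],0],[[0,0,0.1457],[0,0,0],0],[[0,0,0.1457],[0,0,0],0],[[0,0,0.1457],[0,0,0],0],[[0,0,0.1457],[0,0,0],0],[[0,0,0.1457],[0,0,0],0],[[0,0,0.1457],[0,0,0],0],[[0,0,0.1457],[0,0,0],0]]}}

```text
time: 1.8
ee_pos: [0.2023, 0.5113, 0.2021]
tcp_rot: [[0.961, 0.278, -0.0], [0.278, -0.961, -0.001], [-0.0, 0.001, -1.0]]
force: [0.1, 0.5, 0.3]
width: 0.0942
```

Call:
{"api": "jog_arm", "payload": {"series": [[[0,0,0],[0.004,0.025,0],0],[[0,0,0],[0.004,0.046,0],0],[[0,0,0],[0.004,0.046,0],0],[[0,0,0],[0.004,0.046,0],0],[[0,0,0],[0.004,0.046,0],0],[[0,0,0],[0.004,0.046,0],0],[[0,0,0],[0.004,0.046,0],0],[[0,0,0],[0.004,0.046,0],0],[[0,0,0],[0.004,0.046,0],0],[[0,0,0],[0.004,0.046,0],0],[[0,0,0],[0.004,0.046,0],0],[[0,0,0],[0.004,0.046,0],0],[[0,0,0],[0.004,0.046,0],0],[[0,0,0],[0.004,0.046,0],0],[[0,0,0],[0.004,0.046,0],0],[[0,0,0],[0.004,0.046,0],0],[[0,0,0],[0.004,0.046,0],0],[[0,0,0],[0.004,0.046,0],0],[[0,0,0],[0.002,0.025,0],0],[[0,0,0],[0,0,0],0]]}}

```text
time: 3.8
ee_pos: [0.5096, -0.2678, 0.2012]
tcp_rot: [[0.96, 0.281, -0.001], [0.281, -0.96, 0.001], [-0.001, -0.001, -1.0]]
force: [0.2, 1.3, 0.3]
width: 0.094
```

```bash
python3 - <<'E'
from h import *
s=get_state();R=np.array(s['tcp_rot']);p=np.array(s['ee_pos']);print(s['time'],p.round(4),R.round(3).tolist(),np.round(s['qpos'],1))
yaw=np.radians(16.4);c=np.array([.5992,-.262,.038])
g=c-.09*np.array([np.cos(yaw),np.sin(yaw),0])
print('to go',(R.T@(g-p)).round(4),'yaw err',np.degrees(yaw-np.arctan2(R[1,0],R[0,0])))
# grinder prongs
D=np.load('side0d.npy');pts=[]
for v in range(100,170):
  for u in range(170,250):
    if D[v,u]>0: pts.append(at_d('side',u,v,D[v,u]))
P=np.array(pts);m=(P[:,1]>.11)&(P[:,1]<.19)&(P[:,2]>.115)&(P[:,2]<.14)
for lo,hi in((.47,.54),(.54,.62)):
    Q=P[m&(P[:,0]>lo)&(P[:,0]<hi)];
    k=np.polyfit(Q[:,1],Q[:,0],1);print(len(Q),np.median(Q,0).round(4),'x=',k.round(4),np.percentile(Q[:,0],[5,95]).round(4),np.percentile(Q[:,2],[10,50,90]).round(4),Q[:,1].min())
E
```

```text
3.8 [ 0.5096 -0.2678  0.2012] [[0.96, 0.281, -0.001], [0.281, -0.96, 0.001], [-0.001, -0.001, -1.0]] [-31.4  20.6  82.8  -0.   76.7  42.3]
to go [-0.0022  0.0199  0.1632] yaw err 0.051638951183999436Traceback (most recent call last):
  File "<stdin>", line 10, in <module>
  File "h.py", line 10, in at_d
    e,d=ray(cam,u,v); return e+d*dep
        ~~~^^^^^^^^^
  File "h.py", line 4, in ray
    p=camera_params(cam); K=np.array([[p['fx'],0,p['cx']],[0,p['fy'],p['cy']],[0,0,1]])
ValueError: time passes only in moves, steps and waits
```

Call:
{"api": "jog_arm", "payload": {"series": [[[0,0,0],[-0.002,0.02,0.02],0],[[0,0,0],[0,0,0.03],0],[[0,0,0],[0,0,0.03],0],[[0,0,0],[0,0,0.03],0],[[0,0,0],[0,0,0.03],0],[[0,0,0],[0,0,0.015],0.2],[[0,0,0],[0,0,0.005],0.4],[[0,0,0],[0,0,0],0.6],[[0,0,0],[0,0,0],0.7],[[0,0,0],[0,0,0],0.8],[[0,0,0],[0,0,0],1],[[0,0,0],[0,0,0],1],[[0,0,0],[0,0,0],1],[[0,0,0],[0,0,0],1],[[0,0,0],[0,0,0],1],[[0,0,0],[0,0,0],1]], "grip_force": 60}}

```text
time: 5.4
ee_pos: [0.5133, -0.2852, 0.0425]
tcp_rot: [[0.959, 0.284, 0.0], [0.284, -0.959, -0.0], [-0.0, 0.0, -1.0]]
force: [-1.4, -0.9, 0.1]
width: 0.0239
```

```bash
sed -i '3i from functools import lru_cache\ncamera_params=lru_cache()(camera_params)' h.py; python3 - <<'E'
from h import *
s=get_state();print(s['time'],np.round(s['ee_pos'],4),s['width'],s['force'],s['wrist_torque'])
D=np.load('side0d.npy');pts=[]
for v in range(100,170):
  for u in range(170,250):
    if D[v,u]>0: pts.append(at_d('side',u,v,D[v,u]))
P=np.array(pts);m=(P[:,1]>.11)&(P[:,1]<.19)&(P[:,2]>.115)&(P[:,2]<.14)
for lo,hi in((.47,.54),(.54,.62)):
    Q=P[m&(P[:,0]>lo)&(P[:,0]<hi)];
    k=np.polyfit(Q[:,1],Q[:,0],1);print(len(Q),np.median(Q,0).round(4),'x=',k.round(4),np.percentile(Q[:,0],[5,95]).round(4),np.percentile(Q[:,2],[10,50,90]).round(4),Q[:,1].min())
T=np.load('top0d.npy');pts=np.array([at_d('top',u,v,T[v,u]) for v in range(150,225) for u in range(140,205) if T[v,u]>0])
B=pts[(pts[:,2]>.015)&(pts[:,2]<.03)]
print(len(B))
for v in (0.49,.51,.53,.55,.57,.59): print(v,B[abs(B[:,0]-v)<.008][:,1].min().round(4))
for v in (.12,.135,.15): q=B[abs(B[:,1]-v)<.006][:,0];print(v,q.min().round(4),q.max().round(4))
F=pts[(pts[:,2]>.1)&(pts[:,2]<.16)&(pts[:,1]<.17)];print('fork top',len(F),F.min(0),F.max(0),np.median(F,0))
E
```

```text
5.4 [ 0.5133 -0.2852  0.0425] 0.02385503245547564 [-1.40069358 -0.92964932  0.12540862] [-0.20512689  0.21628901  0.00355008]
84 [0.5046 0.1528 0.1241] x= [0.0114 0.5028] [0.5006 0.5097] [0.1213 0.1241 0.1253] 0.12222719242321145
84 [0.5759 0.1518 0.1241] x= [-0.0183  0.5787] [0.5721 0.5814] [0.122  0.1241 0.1257] 0.11769130385013082
1598
0.49 0.1214
0.51 0.1208
0.53 0.1208
0.55 0.1207
0.57 0.1206
0.59 0.1202
0.12 0.4758 0.608
0.135 0.4732 0.6086
0.15 0.4734 0.6091
fork top 149 [0.50051805 0.11997499 0.11820224] [0.58183281 0.16949053 0.13197274] [0.57190625 0.14496496 0.12571881]
```

Call:
{"api": "jog_arm", "payload": {"series": [[[0,0,0],[0,0,-0.01],1],[[0,0,0],[0,0,-0.02],1],[[0,0,0],[0,0,-0.02],1],[[0,0,0],[0,0,-0.02],1],[[0,0,0],[0,0,-0.02],1],[[0,0,0],[0,0,-0.02],1],[[0,0,0],[0,0,-0.02],1],[[0,0,0],[0,0,-0.015],1],[[0,0,0],[0,0,0],1],[[0,0,0],[0,0,0],1]]}}

```text
time: 6.4
ee_pos: [0.513, -0.2849, 0.187]
tcp_rot: [[0.959, 0.284, -0.001], [0.284, -0.959, 0.0], [-0.001, -0.001, -1.0]]
force: [-0.2, -0.5, -3.7]
width: 0.0242
```

Call:
{"api": "jog_arm", "payload": {"series": [[[0,0,-0.08],[0,0,0],1],[[0,0,-0.14],[0,0,0],1],[[0,0,-0.14],[0,0,0],1],[[0,0,-0.14],[0,0,0],1],[[0,0,-0.14],[0,0,0],1],[[0,0,-0.14],[0,0,0],1],[[0,0,-0.14],[0,0,0],1],[[0,0,-0.14],[0,0,0],1],[[0,0,-0.14],[0,0,0],1],[[0,0,-0.084],[0,0,0],1],[[0,0,0],[0,0,0],1],[[0,0,0],[0,0,0],1]]}}

```text
time: 7.6
ee_pos: [0.5131, -0.285, 0.1866]
tcp_rot: [[0.002, 1.0, -0.001], [1.0, -0.002, 0.001], [0.001, -0.001, -1.0]]
force: [0.2, -0.3, -4.7]
width: 0.0233
```

```bash
python3 - <<'E'
from h import *
s=get_state();R=np.array(s['tcp_rot']);print(s['time'],np.round(s['ee_pos'],4),R.round(3).tolist(),s['width'],s['force'],s['wrist_torque'],np.round(s['qpos'],1))
for c in('top','side'):
    im,d=grab_frame(c);np.save(f'{c}1d.npy',d);cv2.imwrite(f'{c}1raw.png',im)
    print(c,camera_params(c)['fx'])
a=cv2.resize(cv2.imread('top1raw.png')[100:260,250:410],(480,480));b=cv2.resize(cv2.imread('side1raw.png')[100:384,200:440],(405,480))
cv2.imwrite('pics/c3.png',cv2.convertScaleAbs(np.hstack([a,b[:,:320]]),alpha=1.4))
E
```

```text
7.6 [ 0.5131 -0.285   0.1866] [[0.002, 1.0, -0.001], [1.0, -0.002, 0.001], [0.001, -0.001, -1.0]] 0.023284144106787676 [ 0.1804082  -0.34723539 -4.73441454] [-0.31544249  0.05948316  0.0318219 ] [-32.6  22.6  82.   -0.   75.5 -32.5]
top 400.3035559362794
side 372.96708811163023
```

View pics/c3.png

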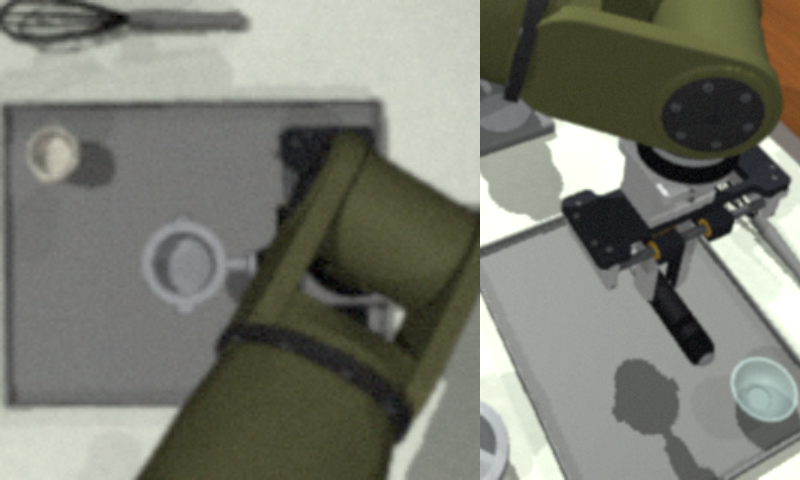

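The portafilter is held, with its rim centre at crop (183,265), lugs at (183,218) and (183,312), and the neck horizontal. I'll fit the rim plane from depth.

```bash
cat >> h.py <<'E'
def rimfit(D,uc,vc,z0,n=22):
    P=np.array([at_d('top',u,v,D[v,u]) for v in range(vc-n,vc+n+1) for u in range(uc-n,uc+n+1) if D[v,u]>0])
    P=P[abs(P[:,2]-z0)<.012]
    c=at_z('top',uc,vc,z0); r=np.hypot(*(P-c)[:,:2].T); P=P[(r>.02)&(r<.037)]
    for _ in range(3):
        k=np.linalg.lstsq(np.c_[P[:,:2]-c[:2],np.ones(len(P))],P[:,2],rcond=None)[0]
        e=P[:,2]-np.c_[P[:,:2]-c[:2],np.ones(len(P))]@k; P=P[abs(e)<.004]
    return c,k,len(P)
E
python3 - <<'E'
from h import *
s=get_state();p=np.array(s['ee_pos'])
D=np.load('top1d.npy')
f=lambda x,y:(250+x/3-.33,100+y/3-.33)
c,k,n=rimfit(D,311,188,.187);print('n',n,'slopes x,y',k.round(3),'ctr',c)
c=at_z('top',*f(183,265),k[2]);print(c,'rel TCP',c-p)
l1=at_z('top',*f(183,219),k[2]);l2=at_z('top',*f(182,311),k[2]);print(l1,l2)
E
```

```text
n 277 slopes x,y [ 0.002 -0.047  0.184] ctr [ 0.51348711 -0.19697501  0.187     ]
[ 0.51369626 -0.1965592   0.18397333] rel TCP [ 0.00047558  0.08845351 -0.0030612 ]
[ 0.55213395 -0.19805202  0.18397333] [ 0.47548272 -0.19429771  0.18397333]
```

```bash
python3 - <<'E'
from h import *
for nm in('top0d.npy','top1d.npy'):
    D=np.load(nm)
    P=np.array([at_d('top',u,v,D[v,u]) for v in range(165,225,2) for u in range(262,305,2) if D[v,u]>0]);P=P[abs(P[:,2]-.004)<.006]
    print('floor',np.linalg.lstsq(np.c_[P[:,:2]-P[:,:2].mean(0),np.ones(len(P))],P[:,2],rcond=None)[0].round(4))
D=np.load('top0d.npy');print('rim on tray',rimfit(D,326,161,.044))
E
```

```text
floor [-0.0012 -0.0006  0.0038]
floor [-0.0023  0.0001  0.0041]
rim on tray (array([ 0.59885471, -0.26261962,  0.044     ]), array([-0.01160707,  0.01477551,  0.0437092 ]), 202)
```

Correct the sag with +0.047 rad about tool y, then approach in front of the fork.

Call:
{"api": "jog_arm", "payload": {"series": [[[0,0.047,0],[0,0,0],1],[[0,0,0],[0.01,0.001,0],1],[[0,0,0],[0.025,0.003,0],1],[[0,0,0],[0.03,0.003,0],1],[[0,0,0],[0.03,0.003,0],1],[[0,0,0],[0.03,0.003,0],1],[[0,0,0],[0.03,0.003,0],1],[[0,0,0],[0.03,0.003,0],1],[[0,0,0],[0.03,0.003,0],1],[[0,0,0],[0.03,0.003,0],1],[[0,0,0],[0.015,0.002,0],1],[[0,0,0],[0.004,0,0],1],[[0,0,0],[0,0,0],1],[[0,0,0],[0,0,0],1]]}}

```text
time: 9.1
ee_pos: [0.5399, -0.0222, 0.1997]
tcp_rot: [[-0.0, 1.0, -0.0], [0.999, 0.0, 0.047], [0.047, -0.0, -0.999]]
force: [-0.3, -0.4, -4.4]
width: 0.0238
```

```bash
python3 - <<'E'
from h import *
s=get_state();R=np.array(s['tcp_rot']);print(s['time'],np.round(s['ee_pos'],4),R.round(3).tolist(),s['force'],s['wrist_torque'],s['width'])
for c in('top','side'):
    im,d=grab_frame(c);np.save(f'{c}2d.npy',d);cv2.imwrite(f'{c}2raw.png',im)
a=cv2.resize(cv2.imread('top2raw.png')[130:250,130:250],(480,480),interpolation=cv2.INTER_CUBIC);b=cv2.resize(cv2.imread('side2raw.png')[80:260,140:260],(320,480))
cv2.imwrite('pics/c4.png',cv2.convertScaleAbs(np.hstack([a,b]),alpha=1.4))
E
```

```text
9.1 [ 0.5399 -0.0222  0.1997] [[-0.0, 1.0, -0.0], [0.999, 0.0, 0.047], [0.047, -0.0, -0.999]] [-0.27060443 -0.40797829 -4.43056815] [-0.3852834   0.03737593 -0.02721429] 0.02381994505199339
```

View pics/c4.png

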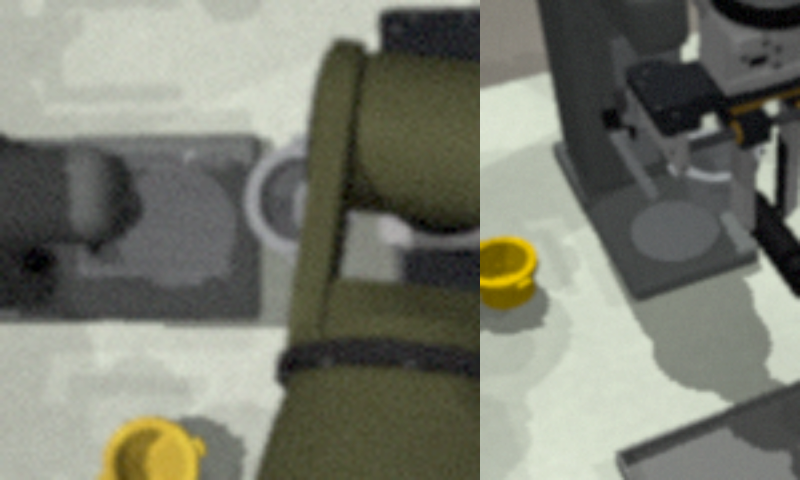

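Top: rim left edge at (243,197). Upper prong tip at about (255,140–155). The other prong is hidden in shadow.

```bash
python3 - <<'E'
from h import *
s=get_state();p=np.array(s['ee_pos'])
D=np.load('top2d.npy');f=lambda x,y:(130+x/4-.4,130+y/4-.4)
P=np.array([at_d('top',u,v,D[v,u]) for v in range(160,200) for u in range(186,206) if D[v,u]>0])
P=P[(abs(P[:,2]-.2)<.012)];c=np.array([p[0],p[1]+.089]);r=np.hypot(*(P[:,:2]-c).T);P=P[(r>.024)&(r<.04)]
k=np.linalg.lstsq(np.c_[P[:,:2]-c,np.ones(len(P))],P[:,2],rcond=None)[0];print(len(P),'slopes',k.round(3))
E=P[P[:,1]>c[1]+.01]
print('rim front',at_z('top',*f(243,197),.201), 'x range',P[:,0].min(),P[:,0].max(),P[:,1].max())
# prongs/plate from top2 
Q=np.array([at_d('top',u,v,D[v,u]) for v in range(150,215) for u in range(150,200) if D[v,u]>0])
F=Q[(Q[:,2]>.11)&(Q[:,2]<.14)];print('fork',len(F),np.percentile(F,[2,50,98],axis=0).round(4))
print('plate corner low',at_z('top',*f(261,320),.022),'up',at_z('top',*f(263,137),.022),'prong tip up edge',at_z('top',*f(258,138),.125),at_z('top',*f(258,156),.125))
E
```

```text
148 slopes [-0.017  0.014  0.199]
rim front [0.54382039 0.10101314 0.201     ] x range 0.5032138689052674 0.5780930899742864 0.09722792157480936
fork 284 [[0.5008 0.1222 0.1218]
 [0.5104 0.1681 0.1255]
 [0.5822 0.2224 0.1364]]
plate corner low [0.47101322 0.11932922 0.022     ] up [0.60458268 0.11542925 0.022     ] prong tip up edge [0.59026828 0.10299168 0.125     ] [0.57820035 0.10318517 0.125     ]
```

Call:
{"api": "jog_arm", "payload": {"series": [[[0,0,0],[0,0.001,0.016],1],[[0,0,0],[0,0,0.02],1],[[0,0,0],[0.015,0,0],1],[[0,0,0],[0.02,0,0],1],[[0,0,0],[0.02,0,0],1],[[0,0,0],[0.01,0,0],1],[[0,0,0],[0,0,0],1],[[0,0,0],[0,0,0],1],[[0,0,0],[0,0,0],1],[[0,0,0],[0,0,0],1]]}}

```text
time: 10.2
ee_pos: [0.541, 0.0446, 0.167]
tcp_rot: [[-0.0, 1.0, -0.0], [0.999, 0.0, 0.047], [0.047, -0.0, -0.999]]
force: [-0.8, -0.1, -4.4]
width: 0.0239
```

```bash
python3 - <<'E'
from h import *
s=get_state();print(s['time'],np.round(s['ee_pos'],4),np.round(s['force'],2),np.round(s['wrist_torque'],3))
im,d=grab_frame('side');np.save('side3d.npy',d);cv2.imwrite('side3raw.png',im)
cv2.imwrite('pics/c5.png',cv2.convertScaleAbs(cv2.resize(im[80:180,150:270],(720,600),interpolation=cv2.INTER_CUBIC),alpha=1.6))
E
```

```text
10.2 [0.541  0.0446 0.167 ] [-0.79 -0.1  -4.41] [-0.395  0.093 -0.014]
```

View pics/c5.png

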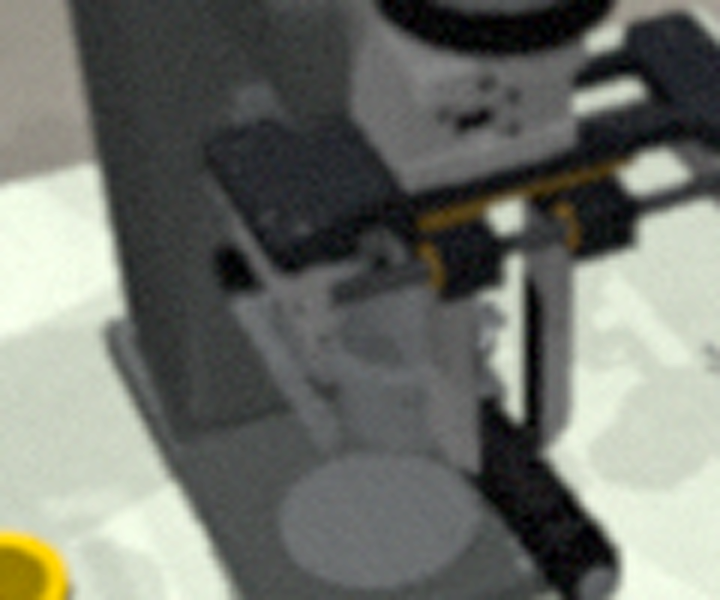

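The cup is lined up between the prongs, with the left prong visible at about (290,370). Descending, watching the force.

Call:
{"api": "jog_arm", "payload": {"series": [[[0,0,0],[0,0,0.003],1],[[0,0,0],[0,0,0.003],1],[[0,0,0],[0,0,0.003],1],[[0,0,0],[0,0,0.003],1],[[0,0,0],[0,0,0],1]]}}

```text
time: 10.75
ee_pos: [0.5407, 0.0459, 0.1544]
tcp_rot: [[-0.001, 1.0, -0.001], [0.999, 0.001, 0.047], [0.047, -0.001, -0.999]]
force: [0.4, -0.2, -4.2]
width: 0.024
```

Call:
{"api": "jog_arm", "payload": {"series": [[[0,0,0],[0,0,0.003],1],[[0,0,0],[0,0,0.003],1],[[0,0,0],[0,0,0.003],1],[[0,0,0],[0,0,0.002],1],[[0,0,0],[0,0,0],1],[[0,0,0],[0,0,0],1]]}}

```text
time: 11.35
ee_pos: [0.541, 0.0464, 0.144]
tcp_rot: [[-0.001, 1.0, 0.0], [0.999, 0.001, 0.047], [0.047, 0.0, -0.999]]
force: [0.5, 0.4, -3.8]
width: 0.0238
```

Call:
{"api": "jog_arm", "payload": {"series": [[[0,0,0],[0,0,0.001],1],[[0,0,0],[0,0,0.001],1],[[0,0,0],[0,0,0.001],1],[[0,0,0],[0,0,0],1],[[0,0,0],[0,0,0],1]]}}

```text
time: 11.85
ee_pos: [0.541, 0.0465, 0.141]
tcp_rot: [[-0.001, 1.0, -0.0], [0.999, 0.001, 0.047], [0.047, -0.0, -0.999]]
force: [0.6, -0.6, -4.1]
width: 0.0237
```

Free so far; pf x ≈ -43 mm. Continuing in smaller bites.

Call:
{"api": "jog_arm", "payload": {"series": [[[0,0,0],[0,0,0.001],1],[[0,0,0],[0,0,0.001],1],[[0,0,0],[0,0,0.001],1],[[0,0,0],[0,0,0],1],[[0,0,0],[0,0,0],1]]}}

```text
time: 12.35
ee_pos: [0.541, 0.0467, 0.138]
tcp_rot: [[-0.001, 1.0, -0.0], [0.999, 0.001, 0.047], [0.047, 0.0, -0.999]]
force: [-0.1, 0.1, -3.5]
width: 0.0242
```

Call:
{"api": "jog_arm", "payload": {"series": [[[0,0,0],[0,0,0.001],1],[[0,0,0],[0,0,0.001],1],[[0,0,0],[0,0,0],1],[[0,0,0],[0,0,0],1]]}}

```text
time: 12.75
ee_pos: [0.541, 0.0468, 0.136]
tcp_rot: [[-0.001, 1.0, 0.0], [0.999, 0.001, 0.047], [0.047, 0.0, -0.999]]
force: [-0.3, -0.2, -2.1]
width: 0.0238
```

Call:
{"api": "jog_arm", "payload": {"series": [[[0,0,0],[0,0,0.0005],1],[[0,0,0],[0,0,0],1],[[0,0,0],[0,0,0],1]]}}

```text
time: 13.05
ee_pos: [0.541, 0.0467, 0.1355]
tcp_rot: [[-0.001, 1.0, 0.0], [0.999, 0.001, 0.047], [0.047, 0.0, -0.999]]
force: [0.0, -0.3, -2.8]
width: 0.0237
```

```bash
python3 - <<'E'
from h import *
s=get_state();print(s['time'],np.round(s['ee_pos'],4),np.round(s['force'],2),np.round(s['wrist_torque'],3))
E
```

```text
13.05 [0.541  0.0467 0.1355] [ 0.01 -0.33 -2.77] [-0.225  0.065 -0.027]
```

Call:
{"api": "jog_arm", "payload": {"series": [[[0,0,0],[0,0,0.0005],1],[[0,0,0],[0,0,0],1],[[0,0,0],[0,0,0],1]]}}

```text
time: 13.35
ee_pos: [0.541, 0.0468, 0.135]
tcp_rot: [[-0.001, 1.0, -0.0], [0.999, 0.001, 0.047], [0.047, 0.0, -0.999]]
force: [-0.2, -0.6, -1.5]
width: 0.024
```

```bash
python3 - <<'E'
from h import *
s=get_state();print(s['time'],np.round(s['ee_pos'],4),np.round(s['force'],2),np.round(s['wrist_torque'],3))
E
```

```text
13.35 [0.541  0.0468 0.135 ] [-0.24 -0.56 -1.5 ] [-0.249  0.084 -0.023]
```

On the fork, carrying about 2.7 N, at TCP z 0.135. Slide back 20 mm, keeping level.

Call:
{"api": "jog_arm", "payload": {"series": [[[0,0,0],[0.002,0,0.0001],1],[[0,0,0],[0.002,0,0.0001],1],[[0,0,0],[0.002,0,0.0001],1],[[0,0,0],[0.002,0,0.0001],1],[[0,0,0],[0.002,0,0.0001],1],[[0,0,0],[0.002,0,0.0001],1],[[0,0,0],[0.002,0,0.0001],1],[[0,0,0],[0.002,0,0.0001],1],[[0,0,0],[0.002,0,0.0001],1],[[0,0,0],[0,0,0],1]]}}

```text
time: 14.35
ee_pos: [0.5409, 0.0651, 0.1349]
tcp_rot: [[-0.001, 1.0, -0.0], [0.999, 0.001, 0.047], [0.047, -0.0, -0.999]]
force: [-0.3, 0.2, -2.1]
width: 0.0239
```

```bash
python3 - <<'E'
from h import *
s=get_state();print(s['time'],np.round(s['ee_pos'],4),np.round(s['force'],2),np.round(s['wrist_torque'],3))
E
```

```text
14.35 [0.5409 0.0651 0.1349] [-0.33  0.22 -2.05] [-0.054  0.131  0.024]
```

Call:
{"api": "jog_arm", "payload": {"series": [[[0,0,0],[0.001,0,0],1],[[0,0,0],[0.001,0,0.0001],1],[[0,0,0],[0.001,0,0],1],[[0,0,0],[0.001,0,0.0001],1],[[0,0,0],[0,0,0],1]]}}

```text
time: 14.85
ee_pos: [0.5409, 0.0689, 0.1349]
tcp_rot: [[-0.001, 1.0, -0.0], [0.999, 0.001, 0.047], [0.047, -0.0, -0.999]]
force: [-1.1, 1.2, -2.0]
width: 0.0238
```

```bash
python3 - <<'E'
from h import *
s=get_state();print(s['time'],np.round(s['ee_pos'],4),np.round(s['force'],2),np.round(s['wrist_torque'],3))
E
```

```text
14.85 [0.5409 0.0689 0.1349] [-1.11  1.17 -2.02] [-0.07   0.14   0.005]
```

Call:
{"api": "jog_arm", "payload": {"series": [[[0,0,0],[0.001,0,0],1],[[0,0,0],[0.001,0,0.0001],1],[[0,0,0],[0.001,0,0],1],[[0,0,0],[0.001,0,0.0001],1],[[0,0,0],[0,0,0],1]]}}

```text
time: 15.35
ee_pos: [0.5409, 0.073, 0.1349]
tcp_rot: [[-0.001, 1.0, -0.0], [0.999, 0.001, 0.047], [0.047, -0.0, -0.999]]
force: [-0.7, 0.5, -1.2]
width: 0.0238
```

Call:
{"api": "jog_arm", "payload": {"series": [[[0,0,0],[0.001,0,0],1],[[0,0,0],[0.001,0,0.0001],1],[[0,0,0],[0.001,0,0],1],[[0,0,0],[0,0,0],1]]}}

```text
time: 15.75
ee_pos: [0.5409, 0.0759, 0.135]
tcp_rot: [[-0.001, 1.0, -0.0], [0.999, 0.001, 0.047], [0.047, 0.0, -0.999]]
force: [0.6, -0.9, -0.7]
width: 0.0236
```

```bash
python3 - <<'E'
from h import *
s=get_state();print(s['time'],np.round(s['ee_pos'],4),np.round(s['force'],2),np.round(s['wrist_torque'],3))
E
```

```text
15.75 [0.5409 0.0759 0.135 ] [ 0.56 -0.94 -0.72] [-0.307  0.156 -0.022]
```

Call:
{"api": "jog_arm", "payload": {"series": [[[0,0,0],[0.001,0,0],1],[[0,0,0],[0.001,0,0.0001],1],[[0,0,0],[0.001,0,0],1],[[0,0,0],[0,0,0],1]]}}

```text
time: 16.15
ee_pos: [0.541, 0.0787, 0.1351]
tcp_rot: [[-0.001, 1.0, 0.0], [0.999, 0.001, 0.047], [0.047, 0.0, -0.999]]
force: [0.3, -3.8, -0.5]
width: 0.0239
```

Call:
{"api": "jog_arm", "payload": {"series": [[[0,0,0],[0.001,0,0],1],[[0,0,0],[0.001,0,0.0001],1],[[0,0,0],[0.001,0,0],1],[[0,0,0],[0,0,0],1]]}}

```text
time: 16.55
ee_pos: [0.541, 0.0816, 0.1351]
tcp_rot: [[-0.001, 1.0, 0.0], [0.999, 0.001, 0.046], [0.046, 0.0, -0.999]]
force: [-0.0, -6.2, -0.3]
width: 0.0237
```

```bash
python3 - <<'E'
from h import *
s=get_state();print(s['time'],np.round(s['ee_pos'],4),np.round(s['force'],2),np.round(s['wrist_torque'],3))
E
```

```text
16.55 [0.541  0.0816 0.1351] [-0.01 -6.24 -0.27] [-1.197  0.157  0.034]
```

Call:
{"api": "jog_arm", "payload": {"series": [[[0,0,0],[0.001,0,0],1],[[0,0,0],[0.001,0,0.0001],1],[[0,0,0],[0,0,0],1]]}}

```text
time: 16.85
ee_pos: [0.541, 0.0837, 0.1351]
tcp_rot: [[-0.001, 1.0, 0.0], [0.999, 0.001, 0.047], [0.047, 0.0, -0.999]]
force: [0.8, -4.2, 0.3]
width: 0.0236
```

Call:
{"api": "jog_arm", "payload": {"series": [[[0,0,0],[0.001,0,0],1],[[0,0,0],[0.001,0,0.0001],1],[[0,0,0],[0,0,0],1]]}}

```text
time: 17.15
ee_pos: [0.5409, 0.0861, 0.135]
tcp_rot: [[-0.001, 1.0, 0.0], [0.999, 0.001, 0.047], [0.047, 0.0, -0.999]]
force: [0.3, -1.5, -1.6]
width: 0.0238
```

```bash
python3 - <<'E'
from h import *
s=get_state();print(s['time'],np.round(s['ee_pos'],4),np.round(s['force'],2),np.round(s['wrist_torque'],3))
E
```

```text
17.15 [0.5409 0.0861 0.135 ] [ 0.34 -1.53 -1.56] [-0.565  0.101 -0.006]
```

The nose is over the rim and only drag is left. Now 0.5 mm steps to feel for the stops.

Call:
{"api": "jog_arm", "payload": {"series": [[[0,0,0],[0.0005,0,0],1],[[0,0,0],[0.0005,0,0],1],[[0,0,0],[0,0,0],1]]}}

```text
time: 17.45
ee_pos: [0.5409, 0.087, 0.1351]
tcp_rot: [[-0.001, 1.0, -0.0], [0.999, 0.001, 0.047], [0.047, -0.0, -0.999]]
force: [0.3, -3.0, -1.0]
width: 0.0237
```

Call:
{"api": "jog_arm", "payload": {"series": [[[0,0,0],[0.0005,0,0],1],[[0,0,0],[0.0005,0,0],1],[[0,0,0],[0,0,0],1]]}}

```text
time: 17.75
ee_pos: [0.5409, 0.0879, 0.1351]
tcp_rot: [[-0.001, 1.0, -0.0], [0.999, 0.001, 0.047], [0.047, -0.0, -0.999]]
force: [-0.6, -2.2, -1.0]
width: 0.0239
```

Call:
{"api": "jog_arm", "payload": {"series": [[[0,0,0],[0.0005,0,0],1],[[0,0,0],[0,0,0],1]]}}

```text
time: 17.95
ee_pos: [0.5409, 0.0884, 0.1351]
tcp_rot: [[-0.001, 1.0, -0.0], [0.999, 0.001, 0.047], [0.047, -0.0, -0.999]]
force: [-0.4, -2.8, 0.0]
width: 0.0237
```

Call:
{"api": "jog_arm", "payload": {"series": [[[0,0,0],[0.0005,0,0],1],[[0,0,0],[0,0,0],1]]}}

```text
time: 18.15
ee_pos: [0.5409, 0.0889, 0.1351]
tcp_rot: [[-0.001, 1.0, -0.0], [0.999, 0.001, 0.047], [0.047, -0.0, -0.999]]
force: [0.1, -3.0, -0.6]
width: 0.0237
```

Call:
{"api": "jog_arm", "payload": {"series": [[[0,0,0],[0.0005,0,0],1],[[0,0,0],[0,0,0],1]]}}

```text
time: 18.35
ee_pos: [0.5409, 0.0893, 0.1352]
tcp_rot: [[-0.001, 1.0, -0.0], [0.999, 0.001, 0.047], [0.047, -0.0, -0.999]]
force: [-0.7, -3.2, -1.0]
width: 0.0238
```

Call:
{"api": "jog_arm", "payload": {"series": [[[0,0,0],[0.0005,0,0],1],[[0,0,0],[0,0,0],1]]}}

```text
time: 18.55
ee_pos: [0.5409, 0.0899, 0.1351]
tcp_rot: [[-0.001, 1.0, -0.0], [0.999, 0.001, 0.047], [0.047, -0.0, -0.999]]
force: [0.5, -2.6, -1.6]
width: 0.0235
```

Call:
{"api": "jog_arm", "payload": {"series": [[[0,0,0],[0.0005,0,0],1],[[0,0,0],[0,0,0],1]]}}

```text
time: 18.75
ee_pos: [0.5409, 0.0904, 0.1351]
tcp_rot: [[-0.001, 1.0, -0.0], [0.999, 0.001, 0.047], [0.047, -0.0, -0.999]]
force: [0.4, -1.8, -1.7]
width: 0.0243
```

Call:
{"api": "jog_arm", "payload": {"series": [[[0,0,0],[0.0005,0,0],1],[[0,0,0],[0,0,0],1]]}}

```text
time: 18.95
ee_pos: [0.5409, 0.0909, 0.1352]
tcp_rot: [[-0.001, 1.0, -0.0], [0.999, 0.001, 0.047], [0.047, -0.0, -0.999]]
force: [-0.0, -1.5, -2.1]
width: 0.0236
```

Call:
{"api": "jog_arm", "payload": {"series": [[[0,0,0],[0.0005,0,0],1],[[0,0,0],[0,0,0],1]]}}

```text
time: 19.15
ee_pos: [0.5409, 0.0914, 0.1352]
tcp_rot: [[-0.001, 1.0, -0.0], [0.999, 0.001, 0.047], [0.047, -0.0, -0.999]]
force: [-0.1, -2.3, -2.3]
width: 0.0238
```

Call:
{"api": "jog_arm", "payload": {"series": [[[0,0,0],[0.0005,0,0],1],[[0,0,0],[0,0,0],1]]}}

```text
time: 19.35
ee_pos: [0.5409, 0.0919, 0.1353]
tcp_rot: [[-0.001, 1.0, -0.0], [0.999, 0.001, 0.047], [0.047, -0.0, -0.999]]
force: [0.0, -2.6, -1.9]
width: 0.0238
```

Call:
{"api": "jog_arm", "payload": {"series": [[[0,0,0],[0.0005,0,0.0001],1],[[0,0,0],[0,0,0],1]]}}

```text
time: 19.55
ee_pos: [0.5409, 0.0923, 0.1352]
tcp_rot: [[-0.001, 1.0, -0.0], [0.999, 0.001, 0.047], [0.047, -0.0, -0.999]]
force: [-0.0, -1.5, -0.6]
width: 0.0243
```

Call:
{"api": "jog_arm", "payload": {"series": [[[0,0,0],[0.0005,0,0.0001],1],[[0,0,0],[0,0,0],1]]}}

```text
time: 19.75
ee_pos: [0.5409, 0.0929, 0.1351]
tcp_rot: [[-0.001, 1.0, -0.0], [0.999, 0.001, 0.047], [0.047, -0.0, -0.999]]
force: [-0.1, -2.8, -2.2]
width: 0.0237
```

Call:
{"api": "jog_arm", "payload": {"series": [[[0,0,0],[0.0005,0,0],1],[[0,0,0],[0,0,0],1]]}}

```text
time: 19.95
ee_pos: [0.5409, 0.0934, 0.1352]
tcp_rot: [[-0.001, 1.0, -0.0], [0.999, 0.001, 0.047], [0.047, -0.0, -0.999]]
force: [0.2, -2.5, -3.0]
width: 0.024
```

```bash
python3 - <<'E'
from h import *
s=get_state();print(s['time'],np.round(s['ee_pos'],4),np.round(s['force'],2),np.round(s['wrist_torque'],3))
E
```

```text
19.95 [0.5409 0.0934 0.1352] [ 0.19 -2.48 -2.99] [-0.599  0.107 -0.013]
```

Call:
{"api": "jog_arm", "payload": {"series": [[[0,0,0],[0.0005,0,0],1],[[0,0,0],[0,0,0],1]]}}

```text
time: 20.15
ee_pos: [0.5409, 0.0939, 0.1352]
tcp_rot: [[-0.001, 1.0, -0.0], [0.999, 0.001, 0.047], [0.047, -0.0, -0.999]]
force: [0.5, -2.4, -1.5]
width: 0.0236
```

Call:
{"api": "jog_arm", "payload": {"series": [[[0,0,0],[0.0005,0,0],1],[[0,0,0],[0,0,0],1]]}}

```text
time: 20.35
ee_pos: [0.5409, 0.094, 0.1352]
tcp_rot: [[-0.001, 1.0, -0.0], [0.999, 0.001, 0.046], [0.046, -0.0, -0.999]]
force: [0.0, -4.7, -1.7]
width: 0.0239
```

Call:
{"api": "jog_arm", "payload": {"series": [[[0,0,0],[0.0005,0,0],1],[[0,0,0],[0,0,0],1]]}}

```text
time: 20.55
ee_pos: [0.5409, 0.0942, 0.1352]
tcp_rot: [[-0.001, 1.0, -0.0], [0.999, 0.001, 0.046], [0.046, -0.0, -0.999]]
force: [-0.6, -8.3, -2.1]
width: 0.0236
```

The stops are felt: at TCP y≈0.094 it stopped advancing and Fy rose to -8 N with Fx≈0, so it is centred. Now ease the grip, open partway and lift away.

Call:
{"api": "jog_arm", "payload": {"series": [[[0,0,0],[0,0,0],1],[[0,0,0],[0,0,0],1],[[0,0,0],[0,0,0],1]], "grip_force": 10}}

```text
time: 20.85
ee_pos: [0.5409, 0.0947, 0.1353]
tcp_rot: [[-0.001, 1.0, 0.0], [0.999, 0.001, 0.047], [0.047, 0.0, -0.999]]
force: [-0.3, -4.5, -1.4]
width: 0.0244
```

Call:
{"api": "jog_arm", "payload": {"series": [[[0,0,0],[0,0,0],1],[[0,0,0],[0,0,0],1],[[0,0,0],[0,0,0],1]], "grip_force": 3}}

```text
time: 21.15
ee_pos: [0.5409, 0.0948, 0.1352]
tcp_rot: [[-0.001, 1.0, -0.0], [0.999, 0.001, 0.047], [0.047, -0.0, -0.999]]
force: [-0.6, -4.2, -1.5]
width: 0.0248
```

```bash
python3 - <<'E'
from h import *
s=get_state();print(s['time'],np.round(s['ee_pos'],4),np.round(s['force'],2),np.round(s['wrist_torque'],3),s['width'])
E
```

```text
21.15 [0.5409 0.0948 0.1352] [-0.58 -4.16 -1.48] [-0.891  0.151 -0.003] 0.024825956881163874
```

Call:
{"api": "jog_arm", "payload": {"series": [[[0,0,0],[0,0,0],0.7],[[0,0,0],[0,0,0],0.65],[[0,0,0],[0,0,0],0.6],[[0,0,0],[0,0,0],0.5],[[0,0,0],[0,0,0],0.45],[[0,0,0],[0,0,0],0.45],[[0,0,0],[0,0,0],0.45],[[0,0,0],[0,0,0],0.45]]}}

```text
time: 21.95
ee_pos: [0.5409, 0.0948, 0.1352]
tcp_rot: [[-0.001, 1.0, -0.0], [0.999, 0.001, 0.047], [0.047, -0.0, -0.999]]
force: [0.1, 0.0, 0.8]
width: 0.0516
```

Call:
{"api": "jog_arm", "payload": {"series": [[[0,0,0],[0,0,-0.005],0.45],[[0,0,0],[0,0,-0.01],0.45],[[0,0,0],[0,0,-0.015],0.45],[[0,0,0],[0,0,-0.02],0.45],[[0,0,0],[0,0,-0.02],0.45],[[0,0,0],[-0.03,0,-0.01],0.45],[[0,0,0],[-0.04,0,0],0.45],[[0,0,0],[-0.04,0,0],0.45],[[0,0,0],[-0.04,0,0],0.45],[[0,0,0],[-0.04,0,0],0.45],[[0,0,0],[-0.04,0,0],0.45],[[0,0,0],[-0.04,0,0],0.45],[[0,0,0],[0,0,0],0.45]]}}

```text
time: 23.25
ee_pos: [0.5407, -0.1826, 0.2028]
tcp_rot: [[0.003, 1.0, 0.0], [0.999, -0.003, 0.046], [0.046, 0.0, -0.999]]
force: [-1.1, 1.0, 0.3]
width: 0.0517
```

```bash
python3 - <<'E'
from h import *
s=get_state();print(s['time'],np.round(s['ee_pos'],4),np.round(s['force'],2),np.round(s['wrist_torque'],3),s['width'])
for c in('top','side'):
    im,d=grab_frame(c);np.save(f'{c}4d.npy',d);cv2.imwrite(f'{c}4raw.png',im)
a=cv2.resize(cv2.imread('top4raw.png')[145:225,120:240],(480,320),interpolation=cv2.INTER_CUBIC)
a=cv2.copyMakeBorder(a,0,160,0,0,cv2.BORDER_CONSTANT)
b=cv2.resize(cv2.imread('side4raw.png')[90:210,160:240],(320,480),interpolation=cv2.INTER_CUBIC)
cv2.imwrite('pics/c6.png',cv2.convertScaleAbs(np.hstack([a,b]),alpha=1.6))
E
```

```text
23.25 [ 0.5407 -0.1826  0.2028] [-1.05  1.04  0.28] [-0.091  0.023 -0.026] 0.0517127486659057
```

View pics/c6.png

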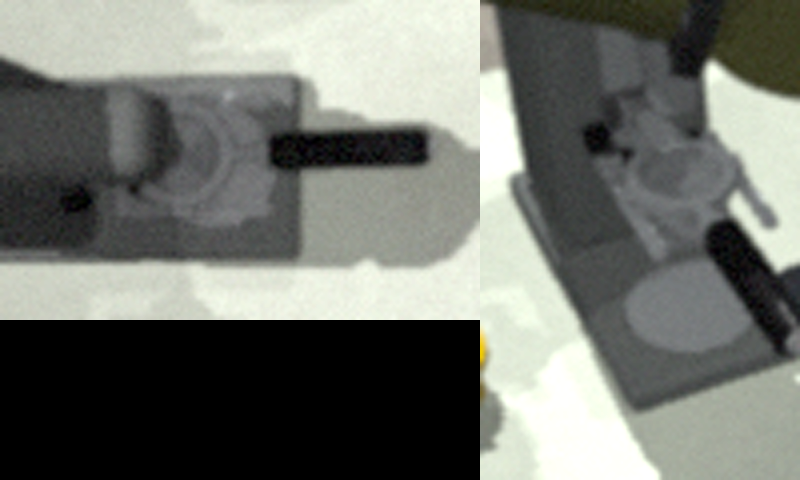

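Released. The handle runs from top crop (272,150) to (428,146), the rim is under the snout and the arm is on it. I'll check level, yaw and position from depth.

```bash
python3 - <<'E'
from h import *
D=np.load('top4d.npy');f=lambda x,y:(120+x/4-.4,145+y/4-.4)
H=np.array([at_d('top',u,v,D[v,u]) for v in range(178,187) for u in range(189,227) if D[v,u]>0])
H=H[(H[:,2]>.11)&(H[:,2]<.17)];y=H[:,1]
print('handle z slope/y',np.polyfit(y,H[:,2],1).round(4),'x slope',np.polyfit(y,H[:,0],1).round(4),'y range',y.min().round(4),y.max().round(4),'n',len(H),'med',np.median(H,0).round(4))
z=np.median(H[:,2]);print('end',at_z('top',*f(428,146),z),'start',at_z('top',*f(272,150),z))
# rim/prong levels
print('rim pt',[ (at_d('top',int(u),int(v),D[int(v),int(u)])).round(4).tolist() for u,v in (f(232,150),f(226,165),f(215,180),f(226,135))])
# movement since with other things: compare depth/colour on tray & neighbours
a=cv2.imread('top0raw.png').astype(int);b=cv2.imread('top4raw.png').astype(int)
for n,(u,v,w) in dict(egg=(267,151,14),dish=(362,155,16),thermo=(185,113,30),whisk=(290,106,40)).items(): print(n,abs(a-b)[v-14:v+14,u-w:u+w].mean().round(2))
E
```

```text
handle z slope/y [0.0067 0.1408] x slope [0.0202 0.5388] y range 0.0171 0.1155 n 336 med [0.54   0.0669 0.1418]
end [0.54076525 0.01597022 0.14177351] start [0.54118147 0.11828368 0.14177351]
rim pt [[0.543, 0.148, 0.1333], [0.535, 0.1503, 0.136], [0.5247, 0.1586, 0.1349], [0.5535, 0.1501, 0.1356]]
egg 13.68
dish 19.79
thermo 14.53
whisk 16.17
```

```bash
python3 -c "
from plant import *
print(hand_in())"
```

```text
the job is handed in; nothing more can be done
None
```

I took the small grey portafilter from the tray, seated it on the grinder's fork against the rear stops, let go and handed the job in at about 23 s. No verdict was given.

- **Fork:** I lowered the portafilter until it touched, at TCP z of about 0.136 m with about 2 N, then slid it back level.
- **Hold-down arm:** the push peaked at about 6 N as the rim went under the nose, then dropped to 2–3 N of drag.
- **Stops:** at TCP y of about 0.094 m it stopped advancing and the push rose to about 8 N. There was almost no sideways force, which suggests both pins were touching.

**Checks after letting go:**
- The tool forces were back to about zero and the gripper was well clear.
- From the camera depth, the handle is level to about 0.01 rad and straight out to about 0.02 rad.

**What did not agree or was not confirmed:**
- **Home position:** the handle end and the felt stop both put the basket's axis at y ≈ 0.182 m, but my camera estimate of the grinder's origin was 0.178 m (good to about 3 mm). I relied on the feel of the stops.
- **Hold-down angle:** I could not measure it. The pictures only suggest the arm is on the rim.
- **Other items:** a before-and-after brightness comparison of the egg cup, dish, thermometer and whisk was inconclusive, because the lighting differed everywhere. I felt no contact away from the grinder.

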